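Open the child-resistant cleaner bottle at the repair bench

TASK

The cleaner bottle clamped at the bench has a child-resistant cap: push the cap down against its spring until you feel it bottom, keep it down while you turn it anticlockwise to open it, lift it off and set it down the right way up in the steel parts dish. Never push with more than about 22 N, do not force the cap round while it is still caught, and leave the other things on the bench where they are.

Things in the scene. Friction and masses are not known exactly. Their poses are not given: they have to be found in the camera images.
- bottle_neck (a point): Point on the upright axis of the white bottle (94 mm wide), clamped in a steel holder screwed to the bench (base 150 x 130 mm); it cannot move. The point lies 155 mm above the bench, level with the lower rim of the closed cap; z is up. A guard sleeve, 67 mm wide, ends 2 mm below this point. The cap is clear of the neck once it is 20 mm above its closed height.
- cap_center (a point): Centre (half-way up) of the closed grey round push-and-turn cap: 56 mm diameter, 48 mm high, 40 g. z is up through its flat top. Its upper 20 mm is solid, the best place to grip (middle of that part: 14 mm above this point). A spring pushes the cap up with 12 N when closed, 14.5 N at the deepest press.
- bottle: The same bottle with its holder, neck, collar and spring; origin on the axis at the bench, z up. Held down, the cap turns anticlockwise seen from above; after 35 degrees it is past the catches and need not be held down, at 50 to 68 degrees the lugs lie in open slots (firm stop at 68), the spring lifts the cap 3 mm above its closed height and it pulls straight up.
- cap: The same cap; origin at the centre of its lower rim, z up through its top. Three lugs inside the skirt sit in catches: the cap must be pressed down 2 to 14 mm (differs from bottle to bottle, cannot be seen) before it can turn. 1.5 mm below that depth the rim bottoms on a rigid collar and the push force rises steeply; turn it there.
- dish: Round steel parts dish, loose, 0.5 kg, 170 mm wide over the rim, 28 mm high, flat inner floor of 140 mm diameter 4 mm above the bench; origin at the centre of its underside, z up.
- meter: Bystander: green and grey multimeter lying flat, 160 x 85 x 45 mm; origin at the centre of its underside.
- driver: Bystander: screwdriver lying on the bench; origin at its underside.
- jar: Bystander: clear screw jar, 48 mm diameter, 50 mm high; origin at the centre of its underside.
- collar: White catch collar around the bottle's neck, inside the guard sleeve and the cap: a ring that the cap's rim bottoms on, with three catches that block the cap's turn until it is pressed down. This origin is the bottle_neck point and does not tell how high the ring sits. The collar breaks at 14 N (beyond the spring's force).
Things that resemble listed ones, but are neither listed nor needed, are in the scene too. Leave any brown or purple look-alike of the cap alone.

How it is judged (in metres and radians):
On the way, in this order (a step that is already met when the one before it is completed fails the run):
1. the cap is turned past its catches while pressed down (z of cap_center in the frame of bottle_neck below 0.0225 m and angle between the x axis of cap and the x axis of bottle_neck, either way round above 0.22 rad), for 0.05 s.
2. the cap is lifted clear of the bottle (z of cap_center in the frame of bottle_neck above 0.044 m), for 0.1 s.
At the end, for the whole second after the job is handed in: The cap lies the right way up (within 0.15 rad) and at rest on the floor of the dish, its axis within 45 mm of the dish's centre and its lower rim less than 10 mm above the dish's underside; the dish stands flat on the bench (horizontal distance between cap and dish below 0.045 m and z of cap in the frame of dish below 0.01 m and angle between cap's own z axis and vertical below 0.15 rad and z of cap_center in the frame of dish above 0.019 m and linear speed of cap below 0.02 m/s and angle between dish's own z axis and vertical below 0.1 rad and height (world z) of dish below 0.01 m); the robot touches nothing.
It fails at once if the cap is rammed down onto its collar, or wrenched against the catches, with more than 14 N on the collar (contact force between cap and collar above 14 N).
It fails at once if the multimeter is shoved (30 mm) (distance of meter from where it was at the start of the episode above 0.03 m).
It fails at once if the screwdriver is shoved (30 mm) (distance of driver from where it was at the start of the episode above 0.03 m).
It fails at once if the screw jar is shoved (30 mm) (distance of jar from where it was at the start of the episode above 0.03 m).
It also fails if it takes over 72 s, if anything falls off the work surface, if the arm or the gripper's body presses on something with over 40 N, if the wrist force passes 120 N, or if a joint passes its speed limit or range.

ROBOT

A 6-joint arm with a two-finger parallel gripper is mounted at the origin on the work surface. World frame = base frame: x ahead of the robot, y to its left, z up, the work surface at z = 0. Lengths are in m, angles in degrees, forces in N, time in s.
With the tool pointing down it reaches from about 0.325 to 0.775 m from the base axis. Payload 5.5 kg.
Tool frame: the origin (TCP) lies at the centre of the arm's flange, where the gripper is bolted on; the fingertips stand 182 mm ahead of it and the grasp point (between the pads) lies 163 mm ahead of it; z points along the fingers, y is the direction in which the jaws open and shut (so a half turn about z gives the same grasp; the last joint's range is limited). The gripper opens to 88 mm and grips with 3 to 60 N. Pads are 20 mm wide; open, the fingers measure 115 mm over their backs; the gripper's body (75 mm by 178 mm) begins 61 mm behind the grasp point.
Start: joints at [-72.462, 5.22, 70.514, -0, 104.267, -3.249], TCP at [0.213, -0.561, 0.405] pointing down, gripper open.
Joint ranges: [-164.24, 164.24], [-49.07, 125.15], [9.68, 141.18], [-86.29, 266.29], [3.28, 154.24], [-151.56, 151.56]. Speed limits (degrees/s): [147.25, 147.25, 172.46, 180, 180, 180].

INTERFACE

Orientations are given as [roll, pitch, yaw] about the fixed x, y, z axes, in that order (R = Rz(yaw) Ry(pitch) Rx(roll)).
In Python, from station import r gives the robot as it stands. The module is installed in compiled form; this text tells all that it offers. Calls block until the motion is done:
- r.reach(position, orientation): joint-space move of the TCP to a pose.
- r.servo_line(position, rotation=None, speed=0.15): straight line of the TCP; rotation=None keeps the orientation; speed is the mean speed in m/s.
- r.move_joints(angles): joint-space move.
- r.let_go() and r.grab(squeeze=None): open the fingers fully, or close them until they stop; squeeze is the grip in N (None keeps the last).
- r.wait(seconds).
- r.inverse_kinematics(position, orientation): joint angles nearest the present ones, or None.
- r.sense(): the state.
- r.snapshot(name): name is "side" or "top" or "wrist"; returns a dict with "frame" (420x560x3 uint8, red, green, blue), "fx", "fy", "cx", "cy" (pixels), "R" (3x3) and "t" (3): a world point X has camera coordinates R X + t. Camera axes: x right, y down, z forward; pixel columns grow to the right and rows downward; lengths in m; the calibration is good to about 2 mm. The wrist camera is an equidistant fisheye: a pixel r from the principal point sees the ray r / f radians off the axis. A picture is of the moment at which its call begins. There is no depth.
A pose or a line that the arm cannot do raises r.IKError and nothing moves.
- r.hand_in(): hands the job in, once; it reports no verdict.
The state is a dict: "clock": time; "joints": joint angles; "joint_vel": joint speeds; "joint_torque": joint torques, N m; "tcp_pos": TCP position; "orientation": TCP orientation; "contact_force": force on the tool from outside, world axes, zero at the start; "torque": the same for the moment, N m; "opening": finger opening in m.
Only numpy, scipy, OpenCV 4.12 (cv2) and the standard library are available. Lean on these libraries where they do the work, as an engineer would, in place of code of your own. Each camera call takes 0.05 s, during which the arm holds its last target. There are 200 camera calls.

## Working session

There is one attempt and no reset: what is moved stays moved. The work goes in short steps, each a Python script; the robot and the scene stay as the last script left them, time stands still between calls to the robot, and variables do not carry over. Pictures are saved under pics/ and viewed, about 8 in all and at most 12, crops included, and the job is handed in when it is done.

```bash
mkdir -p pics
python3 - <<'E'
from station import r
import cv2,pickle,numpy as np
d={}
for n in("side","top","wrist"):
    s=r.snapshot(n);d[n]=s;cv2.imwrite(f"pics/{n}0.png",s["frame"][...,::-1])
    print(n,[round(float(s[k]),1) for k in("fx","fy","cx","cy")],(-np.array(s["R"]).T@s["t"]).round(3),np.array(s["R"]).round(2).tolist())
pickle.dump(d,open("d0.pkl","wb"));print(r.sense())
E
```

```text
side [413.1, 413.1, 271.4, 205.3] [0.269 0.76  0.608] [[-0.93, -0.36, 0.01], [-0.19, 0.47, -0.86], [0.31, -0.8, -0.51]]
top [451.4, 451.4, 286.9, 207.7] [0.491 0.006 0.998] [[-0.0, -1.0, -0.01], [-1.0, 0.0, -0.08], [0.08, 0.01, -1.0]]
wrist [325.2, 325.2, 278.2, 211.3] [ 0.277 -0.537  0.383] [[0.36, -0.93, -0.0], [-0.9, -0.34, 0.25], [-0.24, -0.09, -0.97]]
{'clock': 0.15, 'joints': array([-7.24637503e+01,  5.25400445e+00,  7.05634470e+01, -2.16912297e-04,
        1.04266185e+02, -3.24916588e+00]), 'joint_vel': array([-0.03674904, -0.15819664, -0.30849077, -0.03088983,  0.0032046 ,
        0.12952282]), 'joint_torque': array([ 1.38373674e-03, -4.47043669e+01, -4.06908703e+01,  6.98335678e-02,
        2.74084444e-02, -1.17922764e-04]), 'tcp_pos': array([ 0.21293174, -0.56100746,  0.40378348]), 'orientation': array([-1.79916486e+02, -4.53038942e-03,  2.07853590e+01]), 'contact_force': array([ 0.48932759, -0.557794  , -0.47499885]), 'torque': array([-0.0377553 , -0.05346343, -0.00675494]), 'opening': 0.08767956791124448}
```

View pics/top0.png

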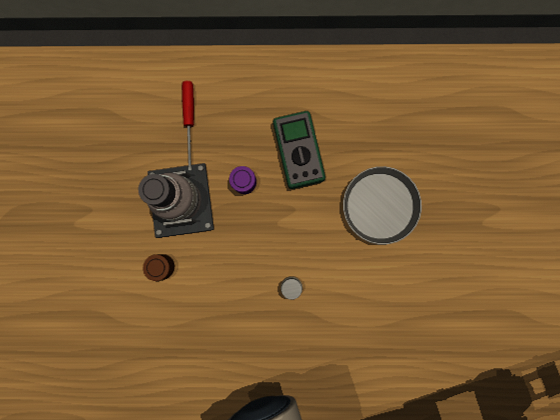

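View pics/side0.png

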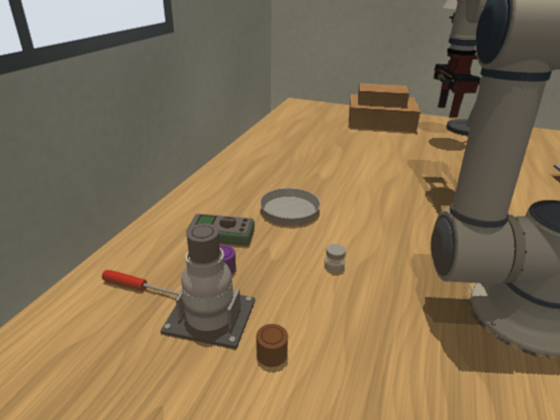

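Top view: the grey cap on the holder-mounted bottle is at (155,190), purple look-alike at (242,181), brown look-alike at (158,267), dish at (382,205), multimeter at (299,150), jar at (291,288) and driver at (188,120). In the side view the grey cap top is at (204,232). The grey one fits: it sits on the clamped bottle. I'll confirm it in one crop and measure.

```bash
cat > h.py <<'E'
import numpy as np,cv2
def ray(s,u,v):
    R=np.array(s["R"]);return -R.T@np.array(s["t"]),R.T@np.array([(u-s["cx"])/s["fx"],(v-s["cy"])/s["fy"],1])
def onz(s,u,v,z):
    c,d=ray(s,u,v);return c+d*(z-c[2])/d[2]
def proj(s,X):
    p=np.array(s["R"])@X+s["t"];return p[0]/p[2]*s["fx"]+s["cx"],p[1]/p[2]*s["fy"]+s["cy"]
def tri(s1,p1,s2,p2):
    c1,d1=ray(s1,*p1);c2,d2=ray(s2,*p2);A=np.c_[d1,-d2];k=np.linalg.lstsq(A,c2-c1,rcond=None)[0]
    a,b=c1+k[0]*d1,c2+k[1]*d2;return (a+b)/2,np.linalg.norm(a-b)
E
python3 - <<'E'
from h import *
import pickle
d=pickle.load(open("d0.pkl","rb"));t,s=d["top"],d["side"]
g=cv2.cvtColor(t["frame"],cv2.COLOR_RGB2GRAY)
for (x0,x1,y0,y1,a,b,z) in((125,225,155,245,13,19,.203),(330,435,155,255,34,44,.028)):
    c=cv2.resize(g[y0:y1,x0:x1],None,fx=4,fy=4,interpolation=cv2.INTER_CUBIC)
    o=cv2.HoughCircles(c,cv2.HOUGH_GRADIENT,1,8,param1=80,param2=22,minRadius=a*4,maxRadius=b*4)
    for q in ([] if o is None else o[0][:5]):
        u,v=x0+(q[0]-1.5)/4,y0+(q[1]-1.5)/4;P=onz(t,u,v,z);print("circ",u,v,q[2]/4,"->",P.round(4),"diam mm",2e3*q[2]/4*(.998-z)/451)
# holder: dark bounding mask; its centre on the bench
m=(cv2.cvtColor(t["frame"],cv2.COLOR_RGB2HSV)[...,1]<90).astype(np.uint8)[155:245,130:222]
cs=max(cv2.findContours(m,0,2)[0],key=cv2.contourArea);print("holder box",cv2.boundingRect(cs),cv2.minAreaRect(cs))
A=cv2.resize(t["frame"][150:245,130:225],(400,400),interpolation=cv2.INTER_CUBIC)
B=cv2.resize(s["frame"][210:350,150:290],(400,400),interpolation=cv2.INTER_CUBIC)
cv2.imwrite("pics/crop1.png",np.hstack([A,B])[...,::-1])
E
```

```text
circ 161.5 192.0 17.75 -> [0.5869 0.2351 0.203 ] diam mm 62.577606
circ 159.0 193.25 16.375 -> [0.5847 0.2395 0.203 ] diam mm 57.730045
circ 160.5 190.0 16.375 -> [0.5905 0.237  0.203 ] diam mm 57.730045
circ 163.5 192.0 15.825 -> [0.5869 0.2316 0.203 ] diam mm 55.79102
circ 162.25 194.0 15.525 -> [0.5833 0.2337 0.203 ] diam mm 54.73337
circ 381.25 205.25 38.225 -> [ 0.5774 -0.1897  0.028 ] diam mm 164.42683
circ 378.75 208.0 34.4 -> [ 0.5715 -0.1842  0.028 ] diam mm 147.97339
circ 382.75 203.25 39.15 -> [ 0.5818 -0.193   0.028 ] diam mm 168.40576
circ 383.25 205.75 36.7 -> [ 0.5763 -0.194   0.028 ] diam mm 157.86696
circ 375.25 206.75 36.95 -> [ 0.5742 -0.1767  0.028 ] diam mm 158.94235
holder box (9, 0, 75, 83) ((44.350006103515625, 40.94999694824219), (77.21605682373047, 69.43787384033203), 81.8698959350586)
```

View pics/crop1.png

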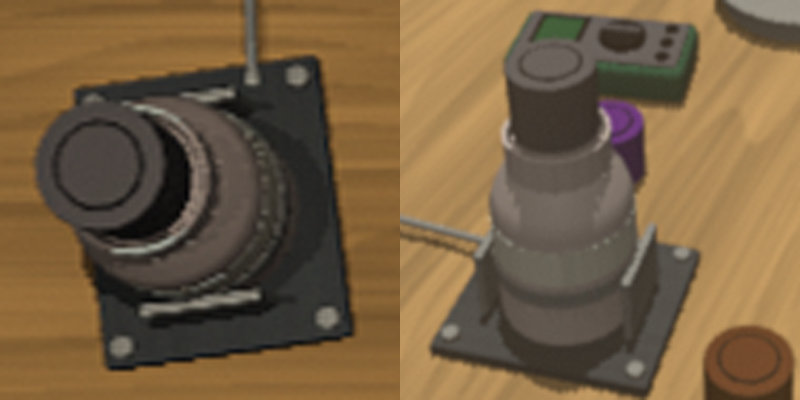

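Run:
```python
from h import *
import pickle
from station import r
d=pickle.load(open("d0.pkl","rb"));t,s=d["top"],d["side"]
P,e=tri(t,(153.5,189.2),s,(203.2,231.7));print("tri",P.round(4),e, onz(t,153.5,189.2,.203).round(4),onz(s,203.2,231.7,.203).round(4))
print("holder",onz(t,180.8,200.4,.008).round(4))
# dish: floor bright / rim outer via saturation mask
for n,im,(x0,x1,y0,y1) in(("top",t,(330,435,155,255)),("side",s,(255,325,184,226))):
    hs=cv2.cvtColor(im["frame"],cv2.COLOR_RGB2HSV)[y0:y1,x0:x1]
    m=cv2.morphologyEx((hs[...,1]<70).astype(np.uint8),cv2.MORPH_OPEN,np.ones((3,3)))
    c=max(cv2.findContours(m,0,2)[0],key=cv2.contourArea);h=cv2.convexHull(c)
    (u,v),ax,_=cv2.fitEllipse(h);u+=x0;v+=y0;print(n,"dish",u,v,ax,onz(im,u,v,.028).round(4),onz(im,u,v,.014).round(4))
for y in range(-90,91,30):
    q=r.inverse_kinematics([P[0],P[1],.45],[180,0,y]);print(y,None if q is None else np.array(q).round(0))
```

```text
tri [0.5907 0.2493 0.2016] 0.0030432753392806407 [0.592  0.2495 0.203 ] [0.588  0.2509 0.203 ]
holder [0.5916 0.2482 0.008 ]
top dish 381.7492904663086 205.02195358276367 (77.14542388916016, 78.49053955078125) [ 0.5779 -0.1908  0.028 ] [ 0.5792 -0.1936  0.014 ]
side dish 289.37849044799805 205.13128852844238 (35.63933181762695, 59.51331329345703) [ 0.5707 -0.1718  0.028 ] [ 0.578  -0.1943  0.014 ]
-90 None
-60 None
-30 [ 20.  13.  58.  -0. 110. 140.]
0 [ 20.  13.  58.  -0. 110. 110.]
30 [ 20.  13.  58.  -0. 110.  80.]
60 [ 20.  13.  58.  -0. 110.  50.]
90 [ 20.  13.  58.  -0. 110.  20.]
```

Run:
```python
from h import *
from station import r
r.reach([.591,.249,.45],[180,0,30])
f0=r.sense();r.wait(.3);f0=r.sense();print("free",f0["clock"],f0["contact_force"].round(2),f0["torque"].round(2))
r.servo_line([.591,.249,.357],speed=.1)
r.wait(.2);s=r.sense();print("down",s["clock"],s["contact_force"].round(2),s["tcp_pos"].round(4))
r.grab(4);r.wait(.3);s=r.sense();print("grab",s["clock"],s["opening"],s["contact_force"].round(2),s["torque"].round(2),s["tcp_pos"].round(4),s["orientation"].round(2))
w=r.snapshot("wrist")
cv2.imwrite("pics/w1.png",w["frame"][...,::-1])
```

```text
free 3.5833 [-1.01  0.57 -0.33] [ 0.05  0.07 -0.01]
down 4.8667 [ 0.34  0.01 -1.43] [0.591  0.249  0.3578]
grab 5.7667 0.05604722061963324 [-3.11  2.12 -0.02] [ 0.4   0.31 -0.02] [0.5909 0.2492 0.357 ] [-179.97   -0.     30.02]
```

View pics/w1.png

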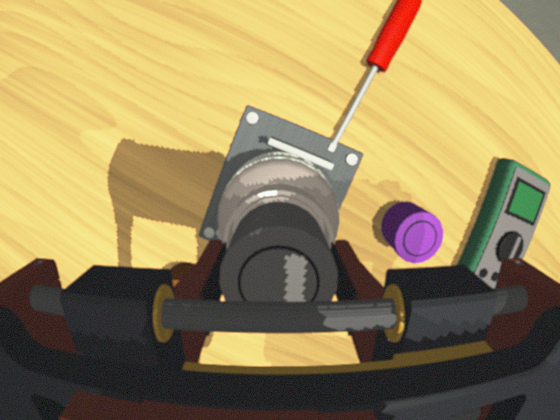

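```bash
cat >> h.py <<'E'
def centre(r,p,yaw,n=5,squeeze=4,gain=.00025):
    """shift tool along jaw axis until the light grip gives no side force"""
    a=np.radians(yaw);y=np.array([np.sin(a),-np.cos(a),0])
    for i in range(n):
        r.wait(.25);f=np.mean([(r.wait(.02),r.sense()["contact_force"])[1] for _ in range(5)],0);k=f@y
        print(yaw,"p",p.round(4),"f",f.round(2),"along jaw",round(k,2))
        if abs(k)<.7:break
        p=p+y*np.clip(k*gain,-.0008,.0008);r.servo_line(p,speed=.02)
    return p
E
python3 - <<'E'
from h import *
from station import r
p=centre(r,np.array([.591,.249,.357]),30)
r.let_go();r.servo_line(p,[180,0,120],speed=.1);s=r.sense();print(s["clock"],s["orientation"].round(1))
r.grab(4);p=centre(r,p,120);s=r.sense();print(p,s["clock"],s["opening"],s["contact_force"].round(2),s["torque"].round(2))
E
```

```text
30 p [0.591 0.249 0.357] f [-2.84  4.12  0.29] along jaw -4.99
30 p [0.5906 0.2497 0.357 ] f [-0.2   0.64 -0.37] along jaw -0.66
9.125 [180.   0. 120.]
120 p [0.5906 0.2497 0.357 ] f [-0.89 -0.4   0.55] along jaw -0.98
120 p [0.5904 0.2496 0.357 ] f [ 1.    0.92 -0.22] along jaw 1.32
120 p [0.5907 0.2497 0.357 ] f [-1.17 -0.38  0.69] along jaw -1.2
120 p [0.5904 0.2496 0.357 ] f [ 0.36  0.41 -0.22] along jaw 0.52
[0.59041517 0.24958611 0.357     ] 11.8083 0.05587175527392168 [ 0.56 -0.11  0.43] [ 0.08 -0.22  0.01]
```

Run:
```python
from h import *
from station import r
p=np.array([.5904,.2496,.357]);r.grab(55);r.wait(.3)
def fz(n=4):
    return np.mean([(r.wait(.015),r.sense()["contact_force"][2])[1] for _ in range(n)])
L=[];dz=0;print("f at rest",fz())
while dz<.019:
    dz+=.0006 if dz<.003 else .0003
    r.servo_line(p-[0,0,dz],speed=.006);f=fz();s=r.sense();L.append((dz*1e3,f,(p[2]-s["tcp_pos"][2])*1e3))
    if f>16.9 : break
    if len(L)>8 and f-np.median([x[1] for x in L[-6:-1]])>2.2 and fz(8)-np.median([x[1] for x in L[-6:-1]])>2.2 and dz>.003: break
for x in L:print("%.2f %.1f %.2f"%x,end=" | ")
s=r.sense();print(s["clock"],s["contact_force"],s["opening"],fz(10))
```

```text
f at rest -0.17281141682782641
0.60 2.9 0.00 | 1.20 5.2 0.05 | 1.80 6.6 0.10 | 2.40 8.5 0.09 | 3.00 10.8 0.15 | 3.60 11.2 0.43 | 3.90 11.7 0.70 | 4.20 11.9 0.96 | 4.50 12.2 1.26 | 4.80 12.1 1.55 | 5.10 12.1 1.83 | 5.40 12.0 2.14 | 5.70 11.5 2.40 | 6.00 12.0 2.70 | 6.30 11.9 2.96 | 6.60 12.0 3.28 | 6.90 11.6 3.58 | 7.20 12.3 3.89 | 7.50 11.8 4.16 | 7.80 12.3 4.43 | 8.10 12.2 4.72 | 8.40 12.0 5.01 | 8.70 12.2 5.31 | 9.00 12.4 5.60 | 9.30 12.3 5.87 | 9.60 12.5 6.15 | 9.90 12.3 6.45 | 10.20 13.0 6.73 | 10.50 12.4 7.01 | 10.80 13.0 7.33 | 11.10 12.2 7.59 | 11.40 12.6 7.89 | 11.70 12.9 8.17 | 12.00 13.3 8.30 | 12.30 13.9 8.33 | 12.60 14.8 8.36 | 12.90 16.0 8.36 | 24.2417 [-3.76683854 -0.89521229 15.44474113] 0.055628705265546065 16.121896948177213
```

Bottomed clearly at 8.3 mm: spring about 12.8 N, now 16.1 N in total. Next is the turn, watching torque and force.

Run:
```python
from h import *
from station import r
p=np.array([.5904,.2496,.357-.0130]);y=120;t0=r.sense()["torque"][2]
for i in range(15):
    y+=4;r.servo_line(p,[180,0,y],speed=.05)
    q=[(r.wait(.015),r.sense())[1] for _ in range(3)]
    f=np.mean([x["contact_force"] for x in q],0);tz=np.mean([x["torque"][2] for x in q])
    print(y-120,f.round(1),"tz",round(tz,2),round(q[-1]["tcp_pos"][2],4),q[-1]["orientation"].round(1)[2],round(q[-1]["clock"],1))
    if abs(tz-t0)>.35 or f[2]>20:print("STOP");break
```

```text
4 [-1.7  0.2 15.7] tz 0.07 0.3487 124.0 24.7
8 [-1.4 -0.2 15.6] tz 0.05 0.3487 128.0 25.0
12 [-1.  -0.4 14.7] tz 0.07 0.3486 132.0 25.3
16 [-0.7  0.9 15. ] tz 0.06 0.3487 136.0 25.6
20 [-0.5  0.2 15. ] tz 0.01 0.3487 140.0 25.9
24 [-0.6  0.1 15.8] tz 0.08 0.3487 144.0 26.2
28 [-0.3  0.2 15.4] tz 0.07 0.3487 148.0 26.5
32 [-0.6  0.4 14.9] tz 0.06 0.3487 152.0 26.8
36 [-0.1  0.3 14.7] tz 0.05 0.3486 156.0 27.1
40 [-0.5  0.2 14.7] tz 0.05 0.3487 160.0 27.4
44 [-0.8  0.3 14.8] tz 0.06 0.3486 164.0 27.7
48 [-0.4 -0.1 14.7] tz 0.03 0.3486 168.0 28.0
52 [-0.6  0.  14.4] tz 0.05 0.3487 172.0 28.3
56 [-0.4  0.4 14.6] tz 0.07 0.3486 176.0 28.6
60 [-0.3  0.4 14.9] tz 0.05 0.3486 -180.0 28.9
```

Run:
```python
from h import *
from station import r
x,y=.5904,.2496
for z in (.348,.352,.356,.358,.359,.360,.361,.363,.366,.370,.376,.384):
    r.servo_line([x,y,z],speed=.02);r.wait(.03);s=r.sense();f=s["contact_force"]
    print(round(s["tcp_pos"][2],4),f.round(1),round(s["clock"],1))
    if f[2]<-5:print("STOP");break
else:
    r.servo_line([x,y,.44],speed=.15);r.wait(.2);s=r.sense();print(s["opening"],s["contact_force"].round(1),s["clock"])
for i,n in enumerate(("side","wrist")):
    w=r.snapshot(n)["frame"];w=w[150:360,100:380] if n=="side" else w[100:310,140:420]
    cv2.imwrite("pics/l%d.png"%i,w[...,::-1])
a=[cv2.imread("pics/l%d.png"%i) for i in(0,1)];cv2.imwrite("pics/lift.png",np.hstack(a))
```

```text
0.3519 [ 0.2 -0.9 12.5] 29.3
0.3557 [ 0.9  0.7 10.9] 29.7
0.3595 [ 1.8  0.4 11.2] 30.1
0.3598 [-0.6  0.4  8.6] 30.3
0.3599 [0.1 1.1 7.3] 30.6
0.3599 [-0.7 -0.7  5.1] 30.9
0.36 [ 0.3 -0.  -0.9] 31.2
0.3629 [-1.  -0.3  0.2] 31.5
0.3663 [-0.9 -0.5 -0.6] 31.8
0.3702 [-0.1 -0.   0.4] 32.2
0.3761 [0.2 0.9 0.1] 32.7
0.384 [ 0.  -0.3  0. ] 33.3
0.05559653733704102 [ 0.1 -0.5 -0.7] 33.9833
```

View pics/lift.png

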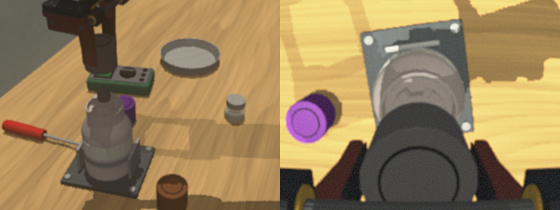

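The cap is held upright and clear of the bottle: left half, cap under the fingers at (100,55); right half, cap between the fingers at (415,175). The side view shows the bottle neck with no cap. Moving to the dish.

Run:
```python
from h import *
from station import r
x,y=.5785,-.1922
r.reach([x,y,.42],[180,0,180]);r.servo_line([x,y,.225],speed=.12)
z=.225
r.wait(.2);b=np.mean([(r.wait(.02),r.sense()["contact_force"][2])[1] for _ in range(6)])
while z>.202:
    z-=.001;r.servo_line([x,y,z],speed=.02);f=np.mean([(r.wait(.02),r.sense()["contact_force"][2])[1] for _ in range(3)])-b
    if f>2:break
s=r.sense();print(z,f,b,s["tcp_pos"].round(4),s["clock"])
w=r.snapshot("top");cv2.imwrite("pics/x.png",w["frame"][...,::-1])
r.let_go();r.wait(.3);print(r.sense()["opening"],r.sense()["contact_force"].round(1))
r.servo_line([x,y,.36],speed=.1);r.reach([.45,-.4,.42],[180,0,120]);r.wait(.3)
t=r.snapshot("top");cv2.imwrite("pics/end.png",t["frame"][...,::-1]);s=r.sense();print(s["clock"],s["contact_force"].round(1))
S=r.snapshot("side");cv2.imwrite("pics/ends.png",S["frame"][...,::-1])
A=cv2.resize(t["frame"][60:300,120:440],None,fx=1.25,fy=1.25,interpolation=2);B=cv2.resize(S["frame"][160:400,80:400],None,fx=1.25,fy=1.25,interpolation=2)
cv2.imwrite("pics/fin.png",np.hstack([A,B])[...,::-1])
```

```text
0.205 5.6453569561393495 -0.08448513171620071 [ 0.5785 -0.1922  0.2059] 43.7833
0.08790217860869147 [-0.3  0.  -0.7]
47.8583 [-0.2  0.1 -0.3]
```

View pics/fin.png

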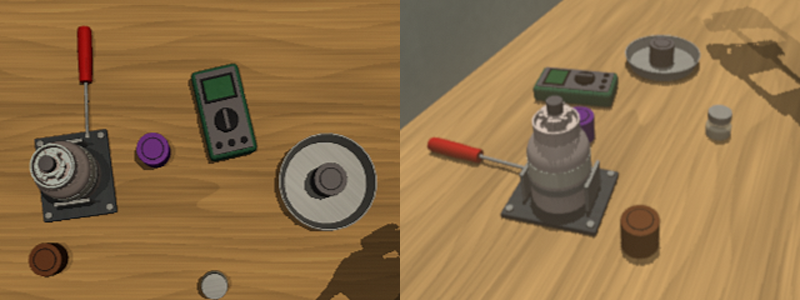

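The final picture shows the cap upright in the middle of the dish (top half (330,180), side half (662,50)). The bottle is open and the bystanders have not moved. Contact came at TCP z 0.206 m, which is what a rim on the 4 mm dish floor predicts.

```bash
python3 -c "
from station import r
r.hand_in();print(r.sense()['clock'])"
```

```text
the job is handed in; nothing more can be done
the job is handed in; nothing more can be done
```

I opened the grey cap, set it upright in the steel dish and handed the job in. The clock read 47.9 s at the last check before that; handing in reports no verdict.

- **Pressing:** I centred the grip on the cap by side force, then pressed until it bottomed at 8.3 mm. The push was about 16 N in all, roughly 3 N of it on the collar.
- **Turning and lifting:** I turned the tool 60° anticlockwise with under 0.1 N m of torque. The cap sprang up 3 mm and came off with no resistance.
- **Placing:** The cap touched down about 2 cm under the planned approach height, at the height expected for its rim on the 4 mm dish floor, with about 6 N of contact force. I then released it and backed away.
- **Last checks:** The final top and side pictures show the cap upright near the dish's centre. The multimeter, screwdriver, jar and look-alikes look unmoved, and the tool force was near zero.

I judged those positions by eye from the pictures and did not re-measure them. The only disagreements were in the first measurements: the two cameras' rays to the cap missed each other by 3 mm, and the dish centre differed between views by up to 3 mm when cast at mid-height. The light-grip centring showed the cap estimate was under 1 mm off.

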